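Push the tip boxes shut

TASK

Two pipette-tip boxes, a blue one and a green one, have been left open on the bench with their hinged lids standing up. With the fingertips, push each lid over and down until it is fully shut on its box. Nothing is to be gripped: do not lift the boxes, leave them standing about where they are, and do not disturb the two vials, the small beaker or the cork.

Things in the scene. Friction and masses are not known exactly. Their poses are not given: they have to be found in the camera images.
- blue_box: Loose pipette-tip box, full of tips, with a clear base and opaque blue lid; about 0.45 kg, slides or rocks if pushed hard. Shut it is 124 mm (its x) x 69 mm (its y) x 93 mm high. Origin: centre of the underside, on the bench. Its z points up; the lid's hinge runs along its y at x = +59 mm, height 61 mm; the latch side is at x = -59 mm.
- blue_box_lid (a joint): Opening angle of the blue lid in rad: 0 is fully shut (lid lying level on the box), 1.57 is standing upright over the hinge edge, more leans back past it, away from the box; stop at 2.01. It starts between 1.2 and 1.85. The hinge is stiff (about 0.03 N m): the lid stays at any angle and must be pushed all the way down.
- blue_lid_top (a point): Middle of the outer top face of the blue lid (the face that is on top when shut and that looks away from the box when open). From the hinge this face's middle lies 60 mm along the lid and 32 mm to its outer side. The lid is a shell 118 mm long from hinge to free edge, 66 mm wide and 32 mm deep; the flat of its top face is 96 x 46 mm. The frame's x points from the free edge to the hinge, z outward from the face. Shut, this face lies 93 mm above the bench.
- green_box: Loose pipette-tip box, full of tips, with a clear base, green band and clear lid; about 0.8 kg, slides or rocks if pushed hard. Shut it is 74 mm (its x) x 123 mm (its y) x 139 mm high. Origin: centre of the underside, on the bench. Its z points up; the lid's hinge runs along its y at x = +34 mm, height 98 mm; the latch side is at x = -34 mm.
- green_box_lid (a joint): Opening angle of the green box's lid in rad: 0 is fully shut, 1.57 upright over the hinge edge, more leans back away from the box; stop at 2.01. It starts between 1.2 and 1.85. The hinge is stiff (about 0.03 N m): the lid stays at any angle and must be pushed all the way down.
- green_lid_top (a point): Middle of the outer top face of the green box's clear lid (on top when shut, looking away from the box when open). From the hinge this face's middle lies 35 mm along the lid and 41 mm to its outer side. The lid is a shell 68 mm long from hinge to free edge, 120 mm wide and 41 mm deep; the flat of its top face is 46 x 100 mm. The frame's x points from the free edge to the hinge, z outward from the face. Shut, this face lies 139 mm above the bench.
- vial_yellow: Bystander: loose glass vial with yellow contents and black cap, 22 mm across, 44 mm high; origin at the centre of its underside.
- vial_blue: Bystander: loose glass vial with blue contents and black cap, 22 mm across, 44 mm high; origin at the centre of its underside.
- small_beaker: Bystander: loose small clear beaker, 57 mm across, 56 mm high; origin at the centre of its underside.
- cork: Bystander: loose cork stopper, 25 mm across, 24 mm high; origin at the centre of its underside.
- mini_centrifuge: Bench furniture, not part of the job and always in the same place: round white mini centrifuge with a smoked dome, 141 mm across, 109 mm high; origin at the centre of its underside.
Mind the look-alikes: they are no part of the job. What is shaped like the blue_box but red is not meant.

How it is judged:
At the end, for the whole second after the job is handed in: Both lids are fully shut (within 0.06 rad of the closed stop), both boxes stand upright and at rest on the bench within 40 mm of where they began, and each vial, the beaker and the cork is within 15 mm of where it began (value of joint each of blue_box_lid, green_box_lid below 0.06 rad and distance of each of blue_box, green_box from where it was at the start of the episode below 0.04 m and angle between each of blue_box, green_box's own z axis and vertical below 0.05 rad and linear speed of each of blue_box, green_box below 0.02 m/s and distance of each of vial_yellow, vial_blue, small_beaker, cork from where it was at the start of the episode below 0.015 m); the robot touches nothing.
It fails at once if a tip box is lifted off the bench (over 20 mm) or tipped (over 0.35 rad) (height (world z) of any of blue_box, green_box above 0.02 m or angle between any of blue_box, green_box's own z axis and vertical above 0.35 rad).
It fails at once if a tip box is pushed more than 60 mm from its place (distance of any of blue_box, green_box from where it was at the start of the episode above 0.06 m).
It fails at once if a vial, the beaker or the cork is knocked, lifted or moved (over 25 mm, or tilted over 0.5 rad) (distance of any of vial_yellow, vial_blue, small_beaker, cork from where it was at the start of the episode above 0.025 m or angle between any of vial_yellow, vial_blue, small_beaker, cork's own z axis and vertical above 0.5 rad).
It also fails if it takes over 51 s, if anything falls off the work surface, if the arm or the gripper's body presses on something with over 40 N, if the wrist force passes 120 N, or if a joint passes its speed limit or range.

ROBOT

A 6-joint arm with a two-finger parallel gripper is mounted at the origin on a cart in front of the work surface, level with it; the furniture and walls round the work are solid. World frame = base frame: x ahead of the robot, y to its left, z up, the work surface at z = 0. Lengths are in m, angles in rad, forces in N, time in s.
With the tool pointing down it reaches from about 0.325 to 0.775 m from the base axis. Payload 5.5 kg.
Tool frame: the origin (TCP) lies midway between the tips of the shut fingers; the grasp point (between the pads) lies 19 mm behind it; z points along the fingers, y is the line along which they close (so a half turn about z gives the same grasp; the last joint's range is limited). The gripper opens to 85 mm and grips with 20 to 120 N. Pads are 22 mm wide; open, the fingers measure 114 mm over their backs; the gripper's body (76 mm by 85 mm) begins 54 mm behind the grasp point. The pads swing forward as they close: fully open they stand 13 mm farther back than shut.
Start: joints at [1.254, 0.091, 1.231, -0, 1.82, -0.057], TCP at [0.154, 0.58, 0.231] pointing down, gripper open.
Joint ranges: [-2.87, 2.87], [-0.86, 2.18], [0.17, 2.46], [-1.51, 4.65], [0.06, 2.69], [-2.65, 2.65]. Speed limits (rad/s): [2.57, 2.57, 3.01, 3.14, 3.14, 3.14].

INTERFACE

Orientations are given as [roll, pitch, yaw] about the fixed x, y, z axes, in that order (R = Rz(yaw) Ry(pitch) Rx(roll)).
In Python, from rig import * gives the robot as it stands. The module is installed in compiled form; this text tells all that it offers.
- The arm moves only by the tool apply_moves, never from a script. Its argument "moves" is a list of rows, each a list of 3 entries, a list of its own where there are three numbers: the shift along the tool's x, y, z in mm, then the turn about the tool's z in degrees, then the closure, from -1 (fully open) to 1 (shut), so that 0 is half open. A call has 1 to 5 rows; each row shifts and turns the commanded pose from where the row before left it, along the tool's axes as they then stand; what a row does not reach is not made up. A row lasts 1/12 s, in which the tool goes at most 41.7 mm and 7.16 degrees, less where a joint would pass 70% of its speed; a pose out of reach is approached as far as the arm can. A call is refused whole if a number of a shift passes 41.7 or a number of a turn 7.16, either way. A call with a gripper value outside its range is refused whole. The fingers move at their own pace and stop on an object; "newtons" is the grip in N (left out, the last holds). Time passes only in rows, so rows that do not move let the fingers close. It gives the time, the measured TCP pose, the force, the opening and the grip force at its end, in the units of the state.
- state(): the state, without advancing time (a new reading comes with each control period).
- camera(name): name is "scene" or "top"; returns the picture (420x560x3 uint8, red, green, blue); there is no depth.
- camera_model(name): a dict with "fovy" (degrees; the focal length in pixels is half the picture's height over the tangent of half this angle, whatever the lens; pixels are square), "cx", "cy" (the principal point, pixels), "R" (3x3) and "t" (3): a world point X has camera coordinates R X + t. Camera axes: x right, y down, z forward; pixel columns grow to the right and rows downward; lengths in m; the calibration is good to about 2 mm. A picture is of the moment at which its call begins. camera_model takes no time and is no camera call.
- job_done(): hands the job in; it is judged then, once.
The state is a dict: "time_s": time; "qpos": joint angles; "dq": joint speeds; "tau": joint torques, N m; "position": TCP position; "orientation": TCP orientation; "contact_force": force on the tool from outside, world axes, zero at the start; "wrist_torque": the same for the moment, N m; "gripper_width": finger opening in m; "grip_force": force on a finger pad.
Only numpy, scipy, OpenCV 4.12 (cv2) and the standard library are available. Lean on these libraries where they do the work, as an engineer would, in place of code of your own. Each camera call takes 0.05 s, during which the arm holds its last target. There are 200 camera calls.

## Working session

There is one attempt and no reset: what is moved stays moved. The work goes in short steps, Python scripts to look and compute and a tool call to move; the robot and the scene stay as the last step left them, time stands still between calls to the robot, and variables do not carry over. Pictures are saved under pics/ and viewed, at most 10 in all, crops included, and the job is handed in when it is done.

Besides the shell and the picture viewer there is one more tool, called after "Emit:" by a JSON object that holds its "op" and its "data", one argument or row to a line. apply_moves: Moves the arm, as the interface text tells. Its arguments: {"type":"object","properties":{"moves":{"type":"array","items":{"type":"array"}},"newtons":{"type":"number"}},"required":["moves"]}

```bash
mkdir -p pics; python3 - <<'E'
from rig import *
import cv2
for n in("scene","top"):
    im=camera(n); cv2.imwrite(f"pics/{n}0.png",cv2.resize(im[:,:,::-1],(800,600),interpolation=cv2.INTER_CUBIC))
    m=camera_model(n);print(n,m, -m["R"].T@m["t"])
print(state())
E
```

```text
scene {'fovy': 46.67419404806388, 'cx': 283.3487023532748, 'cy': 215.06319129915735, 'R': array([[ 0.88879231, -0.45765966,  0.02441046],
       [-0.20631463, -0.44709414, -0.87036837],
       [ 0.40924626,  0.76854048, -0.49179572]]), 't': array([-0.40276801,  0.28277383,  0.94345404])} [ 0.03021245 -0.78298676  0.71993581]
top {'fovy': 56.226974526917466, 'cx': 276.22597884422584, 'cy': 216.16102264940005, 'R': array([[ 0.02374369, -0.99960887, -0.01477652],
       [-0.99582241, -0.022345  , -0.08853487],
       [ 0.08817006,  0.01681694, -0.99596347]]), 't': array([0.11879152, 0.53752403, 1.15536723])} [0.43058913 0.11132629 1.2000485 ]
{'time_s': 0.1, 'qpos': array([ 1.25430092e+00,  9.17861101e-02,  1.23177336e+00,  1.15670784e-05,
        1.81974941e+00, -5.67016833e-02]), 'dq': array([-0.00121965, -0.0018664 , -0.00069661,  0.00098343, -0.00064027,
        0.00109061]), 'tau': array([ 2.17419540e-03, -4.60216999e+01, -4.19219005e+01, -1.23207728e-04,
        1.06472435e-02,  8.06791689e-06]), 'position': array([0.15405376, 0.57964022, 0.23025793]), 'orientation': array([-3.13987982e+00, -1.08458351e-04,  2.88180167e+00]), 'contact_force': array([-0.25682929,  0.29432004,  0.09241397]), 'wrist_torque': array([ 0.01037795, -0.02078724,  0.02002272]), 'grip_force': 0.0, 'gripper_width': 0.08545030137394341}
```

View pics/scene0.png

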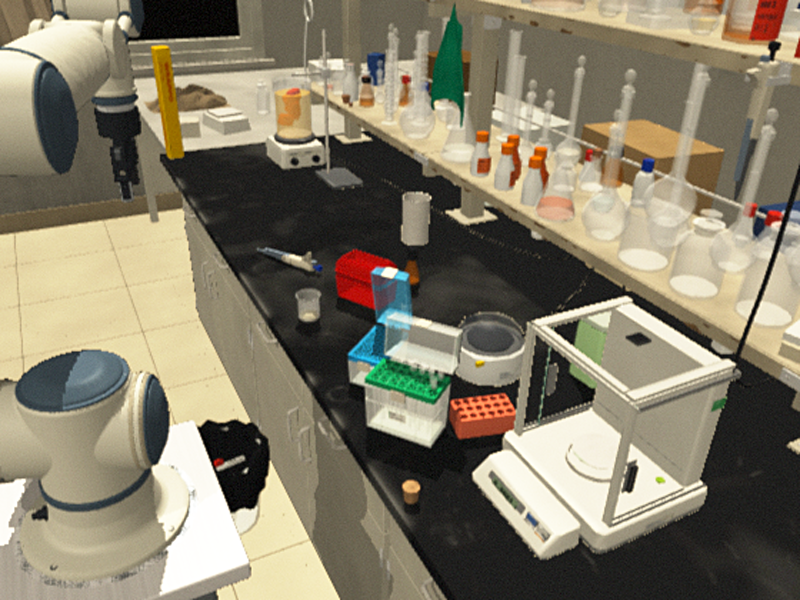

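View pics/top0.png

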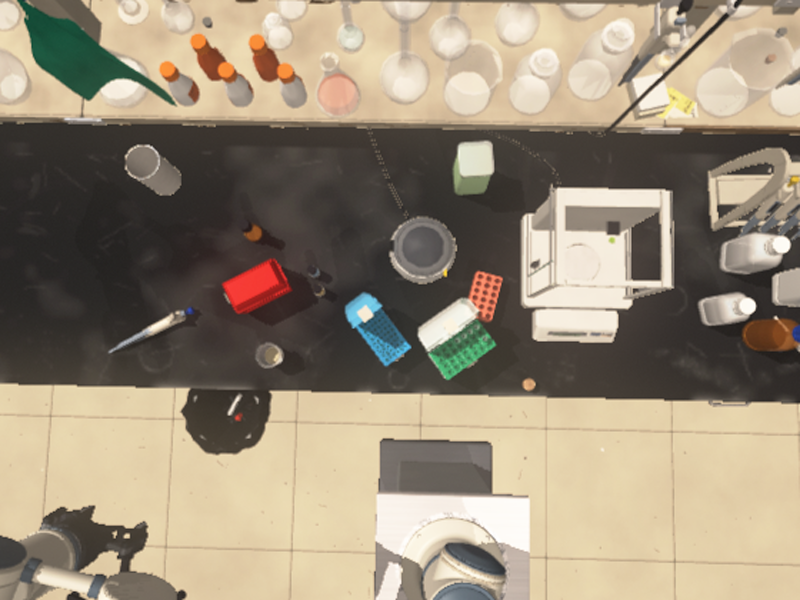

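The scene view shows the blue box at about (385,330) and the green box at (410,400). The top view has them at (378,330) and (457,340), with the hinges away from the robot, the vials near (315,280) and the cork at (529,384). I'll enlarge crops of these next.

```bash
python3 - <<'E'
from rig import *
import cv2
a=camera("top")[165:285,150:310+80]; cv2.imwrite("pics/t1.png",cv2.resize(a[:,70:230,::-1],None,fx=5,fy=5,interpolation=cv2.INTER_CUBIC))
b=camera("scene")[180:320,230:370]; cv2.imwrite("pics/s1.png",cv2.resize(b[...,::-1],None,fx=4.28,fy=4.28,interpolation=cv2.INTER_CUBIC)[:600,:600])
E
```

```text
(no output)
```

View pics/t1.png

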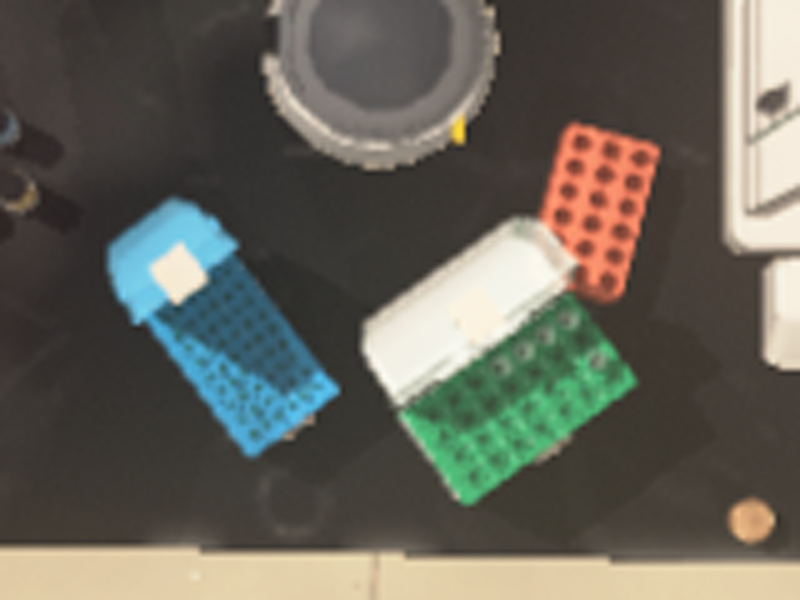

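View pics/s1.png

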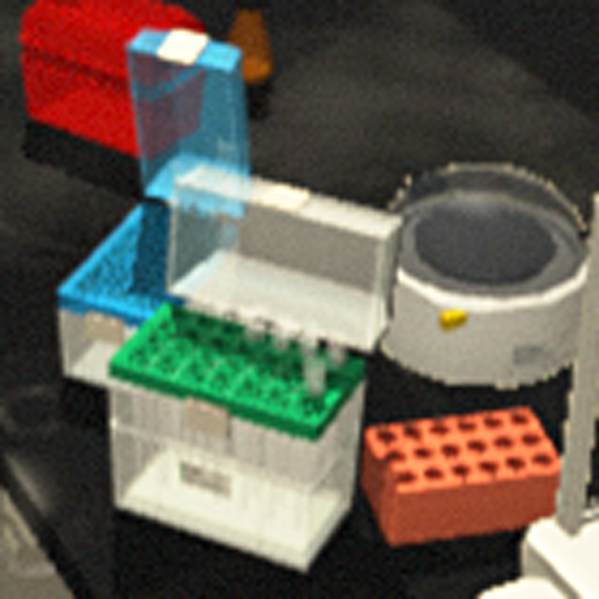

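```bash
cat > h.py <<'E'
import numpy as np, cv2
from rig import *
from scipy.optimize import least_squares
M={n:camera_model(n) for n in("scene","top")}
def proj(n,X):
    m=M[n];f=210/np.tan(np.radians(m["fovy"])/2);c=np.atleast_2d(X)@m["R"].T+m["t"]
    return c[:,:2]/c[:,2:]*f+[m["cx"],m["cy"]]
def ray(n,px,z):
    m=M[n];f=210/np.tan(np.radians(m["fovy"])/2)
    d=m["R"].T@[(px[0]-m["cx"])/f,(px[1]-m["cy"])/f,1];C=-m["R"].T@m["t"];return C+d*(z-C[2])/d[2]
G={"blue":(.059,.061),"green":(.034,.098)}
def box(p,P): c,s=np.cos(p[2]),np.sin(p[2]);P=np.atleast_2d(P);return np.c_[p[0]+c*P[:,0]-s*P[:,1],p[1]+s*P[:,0]+c*P[:,1],P[:,2]]
def lid(p,g,a,b,y):
    hx,hz=G[g];c,s=np.cos(p[3]),np.sin(p[3]);return box(p,[hx-a*c+b*s,y,hz+a*s+b*c])[0]
t=lambda u,v:("top",(u+.5)/5-.5+220,(v+.5)/5-.5+165)
s=lambda u,v:("scene",(u+.5)/4.28-.5+230,(v+.5)/4.28-.5+180)
E
cat > fit.py <<'E'
from h import *
B=[(t(252,457),'b',(-.060,.033,.061)),(t(340,390),'b',(-.060,-.033,.061)),(s(60,300),'b',(-.06,.033,.061)),
 (t(135,322),'l',(.118,0,.033)),(t(238,243),'l',(.118,0,-.033)),(t(108,255),'l',(.112,.030,.028)),(t(180,200),'l',(.112,.030,-.028))]
Gr=[(t(468,505),'b',(-.035,.06,.098)),(t(636,380),'b',(-.035,-.06,.098)),(s(110,362),'b',(-.035,.06,.098)),(s(318,437),'b',(-.035,-.06,.098)),(s(118,500),'b',(-.034,.058,0)),(s(305,570),'b',(-.034,-.058,0)),
 (t(402,403),'l',(.068,0,.06)),(t(578,268),'l',(.068,0,-.06)),(t(365,335),'l',(.062,.039,.055)),(t(520,218),'l',(.062,.039,-.055))]
out={}
for g,O in(("blue",B),("green",Gr)):
    def res(p): return np.concatenate([proj(o[0][0],box(p,o[2])[0] if o[1]=='b' else lid(p,g,*o[2]))[0]-o[0][1:] for o in O])
    r=least_squares(res,[.5,.1,.6,1.5],loss='soft_l1');out[g]=r.x
    print(g,r.x.round(4));print(r.fun.reshape(-1,2).round(1).tolist())
np.save("p.npy",[out["blue"],out["green"]])
ims={}
for n,x0,y0 in(("top",220,165),("scene",230,180)):
    im=cv2.resize(camera(n)[y0:y0+140,x0:x0+160,::-1],None,fx=4.28,fy=4.28,interpolation=cv2.INTER_CUBIC)
    for g,p,w in(("blue",out["blue"],.033),("green",out["green"],.06)):
        L,D=(.118,.032) if g=="blue" else (.068,.041); hx,hz=G[g]
        for q in([lid(p,g,a,b,y) for a,b,y in((0,0,w),(L,0,w),(L,0,-w),(0,0,-w))],[lid(p,g,a,b,y) for a,b,y in((.01,D,w-.01),(L-.01,D,w-.01),(L-.01,D,-w+.01),(.01,D,-w+.01))],box(p,[(-hx,w,hz),(-hx,-w,hz),(hx,-w,hz),(hx,w,hz)]),box(p,[(-hx,w,0),(-hx,-w,0),(hx,-w,0),(hx,w,0)])):
            cv2.polylines(im,[((proj(n,np.array(q))-[x0,y0]+.5)*4.28-.5).astype(int)],True,(0,0,255),1)
    ims[n]=im[:600]
cv2.imwrite("pics/ov1.png",cv2.resize(np.vstack([ims["top"][:,:],ims["scene"]]),(685,1200))[:600]);cv2.imwrite("pics/ov2.png",ims["scene"])
for k,u,z in(("vialb",t(8,125),.044),("vialy",t(20,190),.044),("cork",t(752,520),.024),("cent",t(380,60),.1),("beaker",("top",268/1.4286,355/1.4286),.03),("rackcorner",t(540,215),.03)): print(k,ray("top",u[1:],z).round(3))
E
python3 fit.py
```

```text
blue [0.4823 0.1579 0.6886 1.3603]
[[0.2, 0.2], [0.6, -0.5], [-0.6, -2.4], [-0.0, -0.8], [-0.7, -0.5], [-0.2, 2.3], [2.2, 0.1]]
green [ 0.456  -0.0018  0.6495  1.5843]
[[-0.3, 0.2], [0.7, -0.1], [-0.7, -1.3], [0.6, -3.7], [-1.4, 1.4], [0.9, 0.3], [-0.9, -0.2], [0.7, 0.1], [-0.8, 0.4], [1.7, -0.5]]
vialb [0.609 0.297 0.044]
vialy [0.57  0.288 0.044]
cork [ 0.385 -0.15   0.024]
cent [0.642 0.078 0.1  ]
beaker [0.432 0.393 0.03 ]
rackcorner [ 0.563 -0.022  0.03 ]
```

View pics/ov2.png

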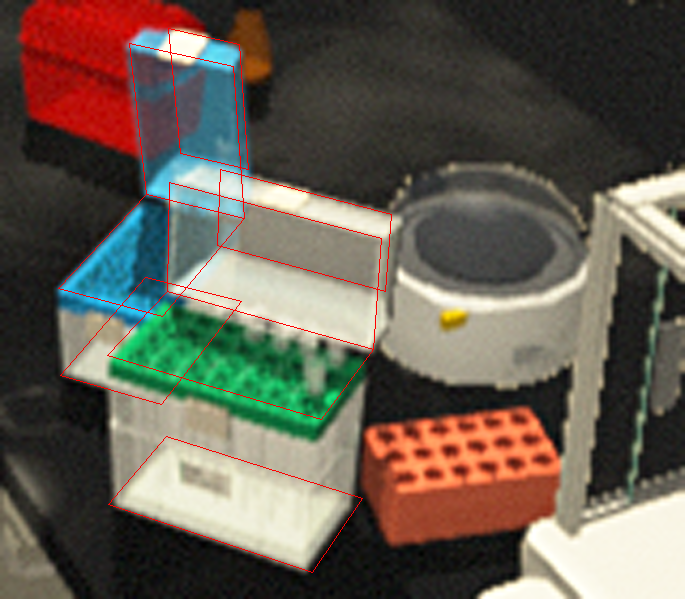

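View pics/ov1.png

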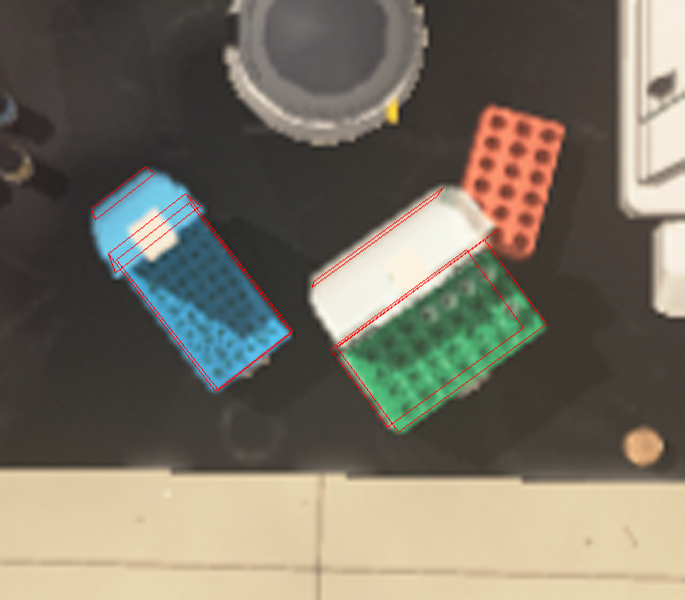

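The overlay confirms the fit: blue lid about 1.36 rad, green about 1.58 rad, with outlines within 2 px. I'll travel with the fingers shut and turn the tool so its y lies along the box x.

Emit:
{"op": "apply_moves", "data": {
  "moves": [
    [[-30,-24,0],7,1],
    [[-32,-20,0],7,1],
    [[-35,-16,0],7,1],
    [[-36,-12,0],7,1],
    [[-37,-7,0],7,1]
  ],
  "newtons": 20
}}

```text
time_s: 0.72
position: [0.2671, 0.4249, 0.2312]
orientation: [3.141, 0.0, 2.265]
contact_force: [1.4, 0.1, -0.1]
gripper_width: 0.0258
grip_force: 0.0
```

```bash
cat > rel.py <<'E'
import sys
from h import *
g=sys.argv[1];tx,ty,tz=map(float,sys.argv[2:5]);p=np.load("p.npy")[g=="green"]
S=state();P=S["position"];y=S["orientation"][2]
c,s_=np.cos(p[2]),np.sin(p[2]);d=P[:2]-p[:2]
print("t",round(S["time_s"],2),"world",P.round(3),"box x,y,z mm",(1e3*np.r_[c*d[0]+s_*d[1],-s_*d[0]+c*d[1],P[2]]).round(1),"F",S["contact_force"].round(1),"w",round(S["gripper_width"],3))
turn=np.degrees((y-(p[2]+np.pi/2)+np.pi)%(2*np.pi)-np.pi);print("turn needed deg",turn.round(1))
w=box(p,[tx/1e3,ty/1e3,tz/1e3])[0]-P
for yy in(y,p[2]+np.pi/2): print("tool shift mm",(1e3*np.r_[np.cos(yy)*w[0]+np.sin(yy)*w[1],np.sin(yy)*w[0]-np.cos(yy)*w[1],-w[2]]).round(1))
E
python3 rel.py green 122 0 230
```

```text
Traceback (most recent call last):
  File "rel.py", line 5, in <module>
    c,s_=np.cos(p[2]),np.sin(p[2]);d=P[:2]-p[:2]
                ~^^^
IndexError: index 2 is out of bounds for axis 0 with size 1
```

```bash
sed -i 's/\[g=="green"\]/[int(g=="green")]/' rel.py; python3 rel.py green 122 0 230
```

```text
t 0.72 world [0.267 0.425 0.231] box x,y,z mm [107.7 454.1 231.2] F [ 1.4  0.1 -0.1] w 0.026
turn needed deg 2.6
tool shift mm [-454.2   -6.2    1.2]
tool shift mm [-454.1   14.3    1.2]
```

Emit:
{"op": "apply_moves", "data": {
  "moves": [
    [[-40,3,0],2.6,1],
    [[-40,3,0],0,1],
    [[-40,3,0],0,1],
    [[-40,3,0],0,1],
    [[-40,2,0],0,1]
  ]
}}

```text
time_s: 1.13
position: [0.4017, 0.2759, 0.2315]
orientation: [3.141, 0.0, 2.226]
contact_force: [0.6, 0.9, -0.2]
gripper_width: -0.0002
grip_force: 0.0
```

Emit:
{"op": "apply_moves", "data": {
  "moves": [
    [[-40,0,0],0,1],
    [[-40,0,0],0,1],
    [[-40,0,0],0,1],
    [[-40,0,0],0,1],
    [[-40,0,0],0,1]
  ]
}}

```text
time_s: 1.55
position: [0.5235, 0.1171, 0.2314]
orientation: [3.141, 0.0, 2.225]
contact_force: [-0.1, 0.6, -0.0]
gripper_width: 0.0003
grip_force: 0.0
```

```bash
python3 rel.py green 122 0 148
```

```text
t 1.55 world [0.523 0.117 0.231] box x,y,z mm [125.6  53.9 231.4] F [-0.1  0.6 -0. ] w 0.0
turn needed deg 0.3
tool shift mm [-53.9  -3.9  83.4]
tool shift mm [-53.9  -3.6  83.4]
```

Emit:
{"op": "apply_moves", "data": {
  "moves": [
    [[-40,-3,10],0,1],
    [[-13,0,20],0,1],
    [[0,0,25],0,1],
    [[0,0,28],0,1],
    [[0,0,0],0,1]
  ]
}}

```text
time_s: 1.97
position: [0.5499, 0.0743, 0.1413]
orientation: [-3.133, -0.006, 2.224]
contact_force: [-2.2, -0.8, -1.0]
gripper_width: 0.0001
grip_force: 0.0
```

```bash
python3 rel.py green 90 0 150
```

```text
t 1.97 world [0.55  0.074 0.141] box x,y,z mm [120.7   3.8 141.3] F [-2.2 -0.8 -1. ] w 0.0
turn needed deg 0.2
tool shift mm [ -3.7 -30.8  -8.7]
tool shift mm [ -3.8 -30.7  -8.7]
```

Emit:
{"op": "apply_moves", "data": {
  "moves": [
    [[-3,-10,-4],0,1],
    [[0,-10,-3],0,1],
    [[0,-10,-2],0,1],
    [[0,-8,-4],0,1],
    [[0,-8,-3],0,1]
  ]
}}

```text
time_s: 2.38
position: [0.5176, 0.0441, 0.1669]
orientation: [3.139, 0.002, 2.225]
contact_force: [0.2, -0.6, -1.0]
gripper_width: 0.0002
grip_force: 0.0
```

```bash
python3 rel.py green 57 0 162
```

```text
t 2.38 world [0.518 0.044 0.167] box x,y,z mm [ 76.9  -0.7 166.9] F [ 0.2 -0.6 -1. ] w 0.0
turn needed deg 0.3
tool shift mm [  0.8 -19.8   4.9]
tool shift mm [  0.7 -19.9   4.9]
```

Emit:
{"op": "apply_moves", "data": {
  "moves": [
    [[0,0,4],0,1],
    [[0,0,0],0,1]
  ]
}}

```text
time_s: 2.55
position: [0.5177, 0.0444, 0.1608]
orientation: [3.14, 0.001, 2.225]
contact_force: [-0.3, -0.1, 0.1]
gripper_width: 0.0002
grip_force: 0.0
```

```bash
python3 rel.py green 57 0 162
```

```text
t 2.55 world [0.518 0.044 0.161] box x,y,z mm [ 77.1  -0.5 160.8] F [-0.3 -0.1  0.1] w 0.0
turn needed deg 0.3
tool shift mm [  0.6 -20.1  -1.2]
tool shift mm [  0.5 -20.1  -1.2]
```

Emit:
{"op": "apply_moves", "data": {
  "moves": [
    [[0,-10,0],0,1],
    [[0,-10,0],0,1],
    [[0,-9,0],0,1],
    [[0,-8,1],0,1],
    [[0,-8,1],0,1]
  ]
}}

```text
time_s: 2.97
position: [0.486, 0.0201, 0.1694]
orientation: [3.123, 0.007, 2.229]
contact_force: [-4.0, 10.3, 43.6]
gripper_width: 0.0001
grip_force: 21.5
```

```bash
python3 rel.py green 11 0 150; python3 - <<'E'
from rig import *
import cv2
cv2.imwrite("pics/s2.png",cv2.resize(camera("scene")[130:310,200:400,::-1],None,fx=3.3,fy=3.3,interpolation=cv2.INTER_CUBIC))
E
```

```text
t 2.97 world [0.486 0.02  0.169] box x,y,z mm [ 37.1  -0.7 169.4] F [-4.  10.3 43.6] w 0.0
turn needed deg 0.5
tool shift mm [  0.9 -26.1  19.4]
tool shift mm [  0.7 -26.1  19.4]
```

View pics/s2.png

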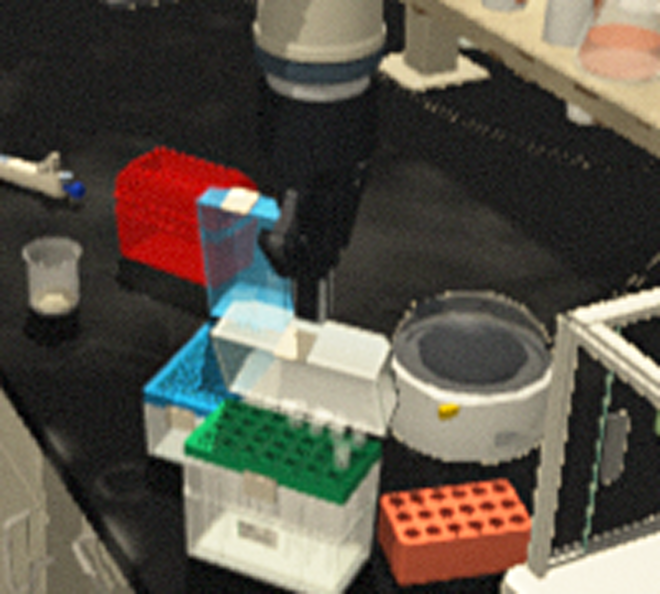

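Fingertip at (310,310) has ridden up onto the lid's free-end face, and the lid is at about 1.2 rad. I'll back off upward, go behind it and push lower.

Emit:
{"op": "apply_moves", "data": {
  "moves": [
    [[0,4,-20],0,1],
    [[0,10,-20],0,1],
    [[0,35,-10],0,1],
    [[0,40,0],0,1],
    [[0,0,0],0,1]
  ]
}}

```text
time_s: 3.43
position: [0.5559, 0.0747, 0.2051]
orientation: [-3.14, -0.003, 2.228]
contact_force: [0.2, 0.2, -1.0]
gripper_width: -0.0001
grip_force: 0.0
```

```bash
python3 rel.py green 118 0 145
```

```text
t 3.43 world [0.556 0.075 0.205] box x,y,z mm [125.8   0.5 205.1] F [ 0.2  0.2 -1. ] w -0.0
turn needed deg 0.5
tool shift mm [-0.4 -7.8 60.1]
tool shift mm [-0.5 -7.8 60.1]
```

Emit:
{"op": "apply_moves", "data": {
  "moves": [
    [[0,-10,20],0,1],
    [[0,0,22],0,1],
    [[0,0,20],0,1],
    [[0,0,0],0,1],
    [[0,-12,0],0,1]
  ]
}}

```text
time_s: 3.85
position: [0.5347, 0.0587, 0.1443]
orientation: [-3.139, -0.003, 2.227]
contact_force: [0.3, -0.4, -0.2]
gripper_width: 0.0001
grip_force: 0.0
```

Emit:
{"op": "apply_moves", "data": {
  "moves": [
    [[0,-10,0],0,1],
    [[0,-10,0],0,1],
    [[0,0,0],0,1]
  ]
}}

```text
time_s: 4.1
position: [0.5187, 0.0448, 0.1476]
orientation: [3.141, 0.001, 2.225]
contact_force: [0.4, -0.2, 0.4]
gripper_width: -0.0002
grip_force: 0.0
```

```bash
python3 rel.py green 75 0 148;python3 - <<'E'
from rig import *
import cv2
cv2.imwrite("pics/s3.png",cv2.resize(camera("scene")[130:310,200:400,::-1],None,fx=3.3,fy=3.3,interpolation=cv2.INTER_CUBIC))
E
```

```text
t 4.1 world [0.519 0.045 0.148] box x,y,z mm [ 78.1  -0.8 147.6] F [ 0.4 -0.2  0.4] w -0.0
turn needed deg 0.2
tool shift mm [ 0.8 -3.1 -0.4]
tool shift mm [ 0.8 -3.1 -0.4]
```

Emit:
{"op": "apply_moves", "data": {
  "moves": [
    [[0,-8,0],0,1],
    [[0,-7,-1],0,1],
    [[0,-7,-1],0,1],
    [[0,-7,-1],0,1],
    [[0,0,0],0,1]
  ]
}}

```text
time_s: 4.57
position: [0.4958, 0.0275, 0.1499]
orientation: [3.141, 0.001, 2.225]
contact_force: [-0.3, 0.4, 0.6]
gripper_width: 0.0002
grip_force: 0.0
```

```bash
python3 rel.py green 75 0 148;python3 - <<'E'
from rig import *
import cv2
cv2.imwrite("pics/s4.png",cv2.resize(camera("scene")[130:310,200:400,::-1],None,fx=3.3,fy=3.3,interpolation=cv2.INTER_CUBIC))
E
```

```text
t 4.57 world [0.496 0.027 0.15 ] box x,y,z mm [ 49.4  -0.7 149.9] F [-0.3  0.4  0.6] w 0.0
turn needed deg 0.3
tool shift mm [ 0.6 25.6  1.9]
tool shift mm [ 0.7 25.6  1.9]
```

View pics/s4.png

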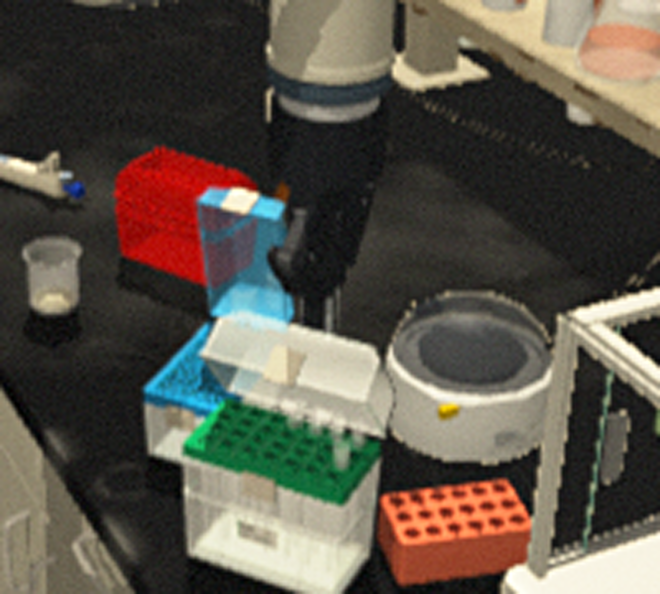

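The lid has come down to about 0.9 rad (latch at (283,362)) and the force is small, so I'll continue.

Emit:
{"op": "apply_moves", "data": {
  "moves": [
    [[0,-8,-1],0,1],
    [[0,-8,0],0,1],
    [[0,-8,0],0,1],
    [[0,-8,1],0,1],
    [[0,0,0],0,1]
  ]
}}

```text
time_s: 5.03
position: [0.4699, 0.0077, 0.149]
orientation: [-3.141, 0.0, 2.225]
contact_force: [0.3, -0.1, 0.3]
gripper_width: -0.0004
grip_force: 0.0
```

```bash
python3 rel.py green 0 0 139
```

```text
t 5.03 world [0.47  0.008 0.149] box x,y,z mm [ 16.8  -0.8 149. ] F [ 0.3 -0.1  0.3] w -0.0
turn needed deg 0.2
tool shift mm [  0.9 -16.8  10. ]
tool shift mm [  0.8 -16.8  10. ]
```

Emit:
{"op": "apply_moves", "data": {
  "moves": [
    [[0,-7,0],0,1],
    [[0,-7,2],0,1],
    [[0,-6,3],0,1],
    [[0,0,3],0,1],
    [[0,0,0],0,1]
  ]
}}

```text
time_s: 5.45
position: [0.4546, -0.0039, 0.1406]
orientation: [-3.141, -0.0, 2.225]
contact_force: [-0.1, -0.2, 1.1]
gripper_width: -0.0002
grip_force: 0.0
```

Emit:
{"op": "apply_moves", "data": {
  "moves": [
    [[0,0,2],0,1],
    [[0,0,2],0,1],
    [[0,0,0],0,1]
  ]
}}

```text
time_s: 5.7
position: [0.4556, -0.0033, 0.1392]
orientation: [3.14, 0.001, 2.226]
contact_force: [-3.7, -0.8, 8.9]
gripper_width: 0.0003
grip_force: 5.3
```

```bash
python3 rel.py green 0 0 139
```

```text
t 5.7 world [ 0.456 -0.003  0.139] box x,y,z mm [ -1.2  -1.  139.2] F [-3.7 -0.8  8.9] w 0.0
turn needed deg 0.3
tool shift mm [1.  1.2 0.2]
tool shift mm [1.  1.2 0.2]
```

Contact at 139.2 mm with 9 N shows the green lid is shut. Next is the blue box.

Emit:
{"op": "apply_moves", "data": {
  "moves": [
    [[0,0,-30],0,1],
    [[0,0,-35],0,1],
    [[0,15,-30],0,1],
    [[0,40,0],0,1],
    [[0,40,0],0,1]
  ]
}}

```text
time_s: 6.12
position: [0.5326, 0.0549, 0.2359]
orientation: [3.136, 0.004, 2.224]
contact_force: [0.7, -0.6, 0.6]
gripper_width: -0.0001
grip_force: 0.0
```

```bash
python3 rel.py blue 118 0 232
```

```text
t 6.12 world [0.533 0.055 0.236] box x,y,z mm [ -26.6 -111.5  235.9] F [ 0.7 -0.6  0.6] w -0.0
turn needed deg -2.0
tool shift mm [116.5 140.5   3.9]
tool shift mm [111.5 144.6   3.9]
```

Emit:
{"op": "apply_moves", "data": {
  "moves": [
    [[10,36,0],-2,1],
    [[20,35,0],0,1],
    [[25,30,0],0,1],
    [[27,30,0],0,1],
    [[28,8,0],0,1]
  ]
}}

```text
time_s: 6.53
position: [0.57, 0.2305, 0.2294]
orientation: [-3.14, -0.002, 2.262]
contact_force: [0.5, -0.2, -0.3]
gripper_width: -0.0001
grip_force: 0.0
```

```bash
python3 rel.py blue 118 0 132
```

```text
t 6.53 world [0.57  0.23  0.229] box x,y,z mm [113.9   0.3 229.4] F [ 0.5 -0.2 -0.3] w -0.0
turn needed deg 0.1
tool shift mm [-0.3  4.1 97.4]
tool shift mm [-0.3  4.1 97.4]
```

Emit:
{"op": "apply_moves", "data": {
  "moves": [
    [[0,6,20],0,1],
    [[0,0,27],0,1],
    [[0,0,27],0,1],
    [[0,0,22],0,1],
    [[0,0,0],0,1]
  ]
}}

```text
time_s: 6.95
position: [0.5709, 0.2305, 0.129]
orientation: [-3.132, -0.004, 2.261]
contact_force: [0.3, -0.3, -1.3]
gripper_width: -0.0003
grip_force: 0.0
```

Emit:
{"op": "apply_moves", "data": {
  "moves": [
    [[0,-8,0],0,1],
    [[0,-10,0],0,1],
    [[0,-10,0],0,1],
    [[0,0,0],0,1]
  ]
}}

```text
time_s: 7.28
position: [0.5519, 0.2123, 0.1393]
orientation: [3.138, 0.002, 2.26]
contact_force: [0.3, -0.9, 1.0]
gripper_width: 0.0001
grip_force: 0.0
```

```bash
python3 rel.py blue 90 0 136
```

```text
t 7.28 world [0.552 0.212 0.139] box x,y,z mm [ 88.4  -2.2 139.3] F [ 0.3 -0.9  1. ] w 0.0
turn needed deg 0.0
tool shift mm [2.2 1.6 3.3]
tool shift mm [2.2 1.6 3.3]
```

Emit:
{"op": "apply_moves", "data": {
  "moves": [
    [[2,-10,1],0,1],
    [[0,-10,0],0,1],
    [[0,-10,1],0,1],
    [[0,-9,2],0,1],
    [[0,0,0],0,1]
  ]
}}

```text
time_s: 7.7
position: [0.5206, 0.1893, 0.1344]
orientation: [3.139, 0.001, 2.26]
contact_force: [-0.8, -1.0, -0.4]
gripper_width: -0.0
grip_force: 0.0
```

```bash
python3 rel.py blue 31 0 127
```

```text
t 7.7 world [0.521 0.189 0.134] box x,y,z mm [ 4.960e+01 -1.000e-01  1.344e+02] F [-0.8 -1.  -0.4] w -0.0
turn needed deg 0.0
tool shift mm [  0.1 -18.6   7.4]
tool shift mm [  0.1 -18.6   7.4]
```

Emit:
{"op": "apply_moves", "data": {
  "moves": [
    [[0,-9,3],0,1],
    [[0,-9,4],0,1],
    [[0,-8,5],0,1],
    [[0,-7,6],0,1],
    [[0,0,0],0,1]
  ]
}}

```text
time_s: 8.12
position: [0.495, 0.1684, 0.1147]
orientation: [3.141, 0.0, 2.26]
contact_force: [0.4, -0.2, -0.0]
gripper_width: 0.0002
grip_force: 0.0
```

```bash
python3 rel.py blue 1 0 93;python3 - <<'E'
from rig import *
import cv2
cv2.imwrite("pics/s5.png",cv2.resize(camera("scene")[130:310,200:400,::-1],None,fx=3.3,fy=3.3,interpolation=cv2.INTER_CUBIC))
E
```

```text
t 8.12 world [0.495 0.168 0.115] box x,y,z mm [1.650e+01 1.000e-01 1.147e+02] F [ 0.4 -0.2 -0. ] w 0.0
turn needed deg 0.0
tool shift mm [ -0.1 -15.5  21.7]
tool shift mm [ -0.1 -15.5  21.7]
```

View pics/s5.png

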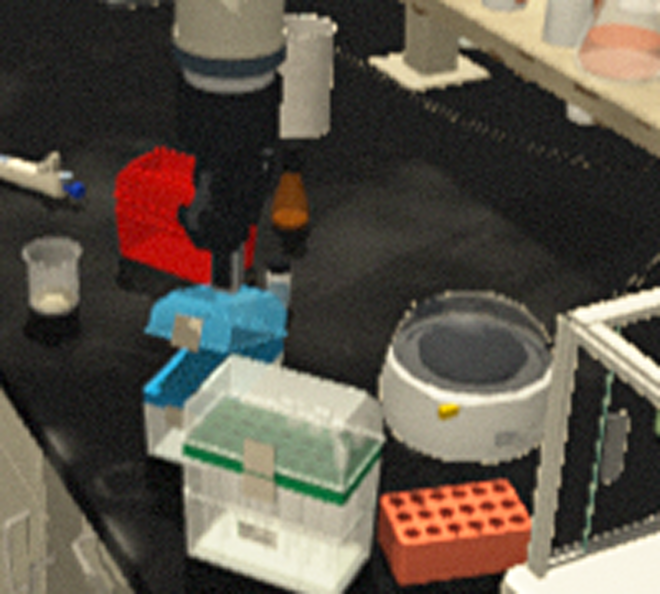

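The green lid is shut (latch at (260,470)) and the blue one is at about 0.4 rad with the finger on top at (230,280). I'll carry on down.

Emit:
{"op": "apply_moves", "data": {
  "moves": [
    [[0,-7,4],0,1],
    [[0,-6,5],0,1],
    [[0,-5,5],0,1],
    [[0,-3,4],0,1],
    [[0,0,0],0,1]
  ]
}}

```text
time_s: 8.58
position: [0.4778, 0.1548, 0.0949]
orientation: [-3.14, -0.001, 2.26]
contact_force: [-0.6, -0.9, -0.7]
gripper_width: -0.0005
grip_force: 0.0
```

Emit:
{"op": "apply_moves", "data": {
  "moves": [
    [[0,0,3],0,1],
    [[0,0,2],0,1],
    [[0,0,0],0,1]
  ]
}}

```text
time_s: 8.83
position: [0.4789, 0.1553, 0.0929]
orientation: [3.141, 0.001, 2.26]
contact_force: [-3.8, -2.8, 8.3]
gripper_width: 0.0002
grip_force: 4.0
```

```bash
python3 rel.py blue 1 0 93
```

```text
t 8.83 world [0.479 0.155 0.093] box x,y,z mm [-4.3  0.1 92.9] F [-3.8 -2.8  8.3] w 0.0
turn needed deg 0.1
tool shift mm [-0.1  5.3 -0.1]
tool shift mm [-0.1  5.3 -0.1]
```

Shut at 92.9 mm with 8 N. Now retreat and check.

Emit:
{"op": "apply_moves", "data": {
  "moves": [
    [[0,0,-25],0,1],
    [[0,0,-40],0,1],
    [[0,0,-40],0,1],
    [[0,40,-20],0,1],
    [[0,0,0],0,1]
  ]
}}

```text
time_s: 9.25
position: [0.5123, 0.1819, 0.2196]
orientation: [3.132, 0.003, 2.261]
contact_force: [0.6, 0.4, 0.2]
gripper_width: 0.0001
grip_force: 0.0
```

```bash
python3 - <<'E'
from rig import *
import cv2
cv2.imwrite("pics/s6.png",cv2.resize(camera("scene")[170:350,200:400,::-1],None,fx=3.3,fy=3.3,interpolation=cv2.INTER_CUBIC))
E
```

```text
(no output)
```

View pics/s6.png

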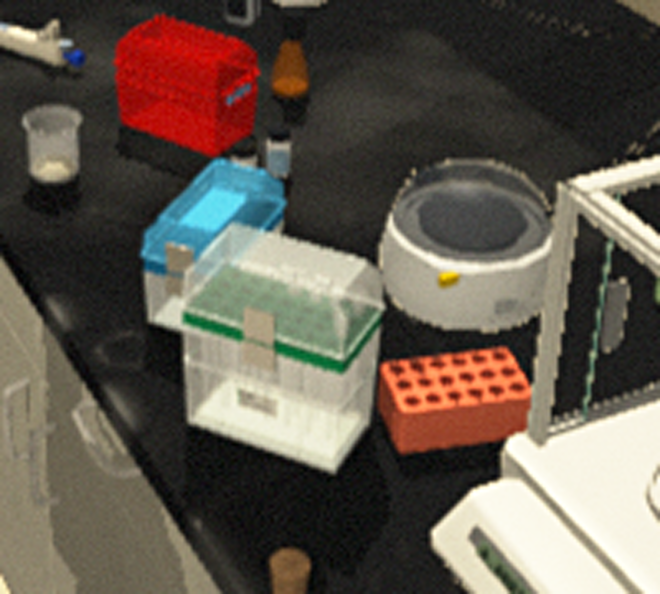

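Both lids are shut (blue latch at (178,258), green at (258,335)). The boxes are in place and the vials, beaker and cork look undisturbed, so I'll hand in.

```bash
python3 -c "
from rig import *
print(job_done())"
```

```text
the job is handed in; nothing more can be done
None
```

Both lids are fully shut, the boxes and bystanders look undisturbed in the final picture, and the job is handed in at about 9.3 s (no verdict was returned); on the first green push the fingertip slipped onto the lid's edge and the force reading reached about 45 N, so I backed off and pushed lower.

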